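# Draw down the parasol holder's clamp plate

### The job

The clamp plate of the stall's parasol holder still stands proud on its rubber ring. Tighten its four square nuts clockwise in cross order (any nut first, then the one diagonally opposite, then the other two), about half a turn each until you feel it come up firm, so that the plate is drawn down fully and evenly; do not force a nut past firm, because that twists its stud. Leave the other things on the counter where they are.

Things in the scene. Friction and masses are not known exactly. Their poses are not given: they have to be found in the camera images.
- holder: Parasol holder bolted to the counter: a grey cast foot 190 x 190 x 30 mm. Origin at the centre of its underside, on the counter; x and y along its sides, z up. A steel stud stands at each corner, 65 mm from the centre along both x and y.
- plate_mid (a point): Centre of the top face of the steel clamp plate, 170 x 170 x 10 mm, that lies over the foot on a springy rubber ring. Its top is about 44 mm above the counter when fully down, and 3 to 4 mm higher at the start. A green round socket tube, 58 mm across, rises 40 mm from its middle. The plate gives and tilts a little as the nuts are tightened.
- nut_a (a point): Square steel nut on the foot's +x +y stud: 28 x 28 mm, 33 mm tall, gripped on two opposite flats. The point is on its axis, 13 mm below its flat top and 24 mm above the plate when tight. x and y are square to the flats and turn with the nut. Clockwise from above tightens it and carries it down, 8 mm per whole turn; it stays where it is left. It turns with a light drag of about 0.12 N m.
- nut_b (a point): The same kind of nut on the -x +y stud, diagonally opposite nut d. Every nut comes up firm after its own 2.1 to 3.4 rad, which cannot be told from its angle: from there the torque rises by about 4 N m per further rad, as the stud twists. 0.3 to 0.6 N m is firm.
- nut_c (a point): The same kind of nut on the -x -y stud, diagonally opposite nut a.
- nut_d (a point): The same kind of nut on the +x -y stud, diagonally opposite nut b.
- stud_a (a joint): Twist of the stud under nut a, rad; 0 when relaxed, positive when the nut is forced clockwise (4 N m per rad). It is damaged beyond 0.25 rad, that is 1 N m.
- stud_b (a joint): The same for nut b.
- stud_c (a joint): The same for nut c.
- stud_d (a joint): The same for nut d.
- spare_nut: Loose spare square nut, 28 x 28 x 33 mm, beside the holder; leave it. Origin at the centre of its underside.
- wrench: Loose wrench 170 mm long lying beside the holder; leave it.
- coffee_pot: Brass pot 112 mm tall, 96 mm across; leave it. Origin under its centre.
- bowl: Blue bowl, 120 mm across, 50 mm tall; leave it. Origin under its centre.
- mug: White mug, 76 mm across, 85 mm tall; leave it. Origin under its centre.
- jar: Amber jar, 70 mm across, 100 mm tall; leave it. Origin under its centre.
- pack: Cardboard pack 55 x 90 x 25 mm; leave it. Origin under its centre.

How it is judged:
By the outcome, as a careful person would: the job done as asked, in the order asked, and still so for the second after the job is handed in, with the robot touching nothing.
It also fails if it takes over 72 s, if anything falls off the work surface, if the arm or the gripper's body presses on something with over 40 N, if the wrist force passes 120 N, or if a joint passes its speed limit or range.

### The arm

A 7-joint arm with a two-finger parallel gripper is mounted at the origin on the work surface. World frame = base frame: x ahead of the robot, y to its left, z up, the work surface at z = 0. Lengths are in m, angles in rad, forces in N, time in s.
With the tool pointing down it reaches from about 0.425 to 0.875 m from the base axis. Payload 9.9 kg.
Tool frame: the origin (TCP) lies between the finger pads; the fingertips stand 22 mm ahead of it and the grasp point (between the pads) lies 3 mm ahead of it; z points along the fingers, y is the line along which they close (so a half turn about z gives the same grasp; the last joint's range is limited). The gripper opens to 85 mm and grips with 20 to 120 N. Pads are 22 mm wide; open, the fingers measure 114 mm over their backs; the gripper's body (76 mm by 85 mm) begins 54 mm behind the grasp point. The pads swing forward as they close: fully open they stand 13 mm farther back than shut.
Start: joints at [-1.359, 0.576, 0.025, 1.437, -0.015, 1.129, -0.057], TCP at [0.197, 0.646, 0.226] pointing down, gripper open.
Joint ranges: [-2.76, 2.76], [-0.34, 2.15], [-1.52, 1.57], [0.19, 2.46], [-1.09, 4.23], [0.17, 1.99], [-2.82, 2.82]. Speed limits (rad/s): [2.22, 2.22, 3.01, 3.01, 3.14, 3.14, 3.14].

### API

Orientations are given as a 3x3 rotation matrix whose columns are the frame's x, y, z axes.
In Python, from plant import * gives the robot as it stands.
- The arm moves only by the tool arm_command, never from a script. Its argument "increments" is a list of rows, each a list of 7 numbers: the shift along the tool's x, y, z scaled (see below), then the turn, a rotation vector about the tool's x, y, z scaled (see below), then the opening, from 0 (shut) to 1 (fully open). A call has 1 to 5 rows; each row shifts and turns the commanded pose from where the row before left it, along the tool's axes as they then stand; what a row does not reach is not made up. The controller multiplies each number of a shift by 200 mm and each number of a turn by 10 degrees. A row lasts 1/8 s, in which the tool goes at most 62.5 mm and 10.7 degrees, less where a joint would pass 70% of its speed; a pose out of reach is approached as far as the arm can. A call with a number of a shift or a turn outside -1 to 1 is refused whole. A call with a gripper value outside its range is refused whole. The fingers move at their own pace and stop on an object; "squeeze" is the grip in N (left out, the last holds). Time passes only in rows, so rows that do not move let the fingers close. It gives the time, the measured TCP pose, the force, the opening and the grip force at its end, in the units of the state.
- read_state(): the state, without advancing time (a new reading comes with each control period).
- camera(name): name is "side" or "top"; returns the picture (480x640x3 uint8, red, green, blue); there is no depth.
- camera_info(name): a dict with "fx", "fy", "cx", "cy" (pixels), "cam_to_world" (4x4, takes a point from camera to world coordinates). Camera axes: x right, y down, z forward; pixel columns grow to the right and rows downward; lengths in m; the calibration is good to about 2 mm. A picture is of the moment at which its call begins. camera_info takes no time and is no camera call.
- hand_in(): hands the job in; it is judged then, once.
The state is a dict: "t": time; "joints": joint angles; "joint_vel": joint speeds; "tau": joint torques, N m; "eef_pos": TCP position; "eef_rot": TCP orientation; "ft_force": force on the tool from outside, world axes, zero at the start; "moment": the same for the moment, N m; "gripper_width": opening from 0.0 (shut) to 1.0 (fully open); "gripper_force": force on a finger pad.
Only numpy, scipy, OpenCV 4.12 (cv2) and the standard library are available. Lean on these libraries where they do the work, as an engineer would, in place of code of your own. Each camera call takes 0.05 s, during which the arm holds its last target. There are 200 camera calls.

## Working session

There is one attempt and no reset: what is moved stays moved. The work goes in short steps, Python scripts to look and compute and a tool call to move; the robot and the scene stay as the last step left them, time stands still between calls to the robot, and variables do not carry over. Pictures are saved under pics/ and viewed, at most 10 in all, crops included, and the job is handed in when it is done.

Besides the shell and the picture viewer there is one more tool, called as name(argument=value, ...), one argument or row to a line, values as JSON. arm_command: Moves the arm, as the interface text tells. Shifts and turns lie within -1 to 1; 1 stands for 200 mm of shift or 10 degrees of turn. Its arguments: {"type":"object","properties":{"increments":{"type":"array"},"squeeze":{"type":"number"}},"required":["increments"]}

```bash
mkdir -p pics
cat > h.py <<'E'
from plant import *
import numpy as np, cv2
def save(n,f): 
    im=camera(n); cv2.imwrite(f,cv2.cvtColor(im,cv2.COLOR_RGB2BGR)); return im
def ray(n,u,v,z):
    i=camera_info(n); T=np.array(i["cam_to_world"]); d=T[:3,:3]@[(u-i["cx"])/i["fx"],(v-i["cy"])/i["fy"],1]
    o=T[:3,3]; return o+d*(z-o[2])/d[2]
def proj(n,p):
    i=camera_info(n); T=np.array(i["cam_to_world"]); q=T[:3,:3].T@(np.array(p)-T[:3,3])
    return i["fx"]*q[0]/q[2]+i["cx"],i["fy"]*q[1]/q[2]+i["cy"]
E
python3 - <<'E'
from h import *
save("top","pics/t0.png");save("side","pics/s0.png")
s=read_state();print({k:np.round(v,3).tolist() for k,v in s.items()})
for n in("top","side"):print(camera_info(n))
E
```

```text
{'t': 0.1, 'joints': [-1.359, 0.576, 0.025, 1.438, -0.015, 1.129, -0.056], 'joint_vel': [0.001, -0.004, 0.0, -0.001, -0.0, 0.002, 0.001], 'tau': [0.006, -76.73, 2.258, -28.661, 0.016, 0.009, 0.0], 'eef_pos': [0.197, 0.645, 0.226], 'eef_rot': [[-0.957, 0.291, -0.0], [0.291, 0.957, -0.001], [-0.0, -0.001, -1.0]], 'ft_force': [-0.68, -0.175, 1.016], 'moment': [-0.002, 0.0, -0.037], 'gripper_force': 0.0, 'gripper_width': 1.005}
{'fx': 584.1875904014659, 'fy': 584.1875904014659, 'cx': 327.2748320127991, 'cy': 236.8325264212631, 'cam_to_world': array([[ 0.05885826, -0.97796005,  0.20032435,  0.23948114],
       [-0.9982589 , -0.058436  ,  0.00802553,  0.01805536],
       [ 0.0038575 , -0.20044794, -0.97969676,  1.55058795],
       [ 0.        ,  0.        ,  0.        ,  1.        ]])}
{'fx': 468.11925918093016, 'fy': 468.11925918093016, 'cx': 318.7337822135087, 'cy': 239.9465027529029, 'cam_to_world': array([[ 0.74018086, -0.46199421,  0.48856284,  0.04395576],
       [-0.67240144, -0.51172284,  0.53480467, -0.56583419],
       [ 0.00293211, -0.72436254, -0.68941302,  0.81026021],
       [ 0.        ,  0.        ,  0.        ,  1.        ]])}
```

View pics/t0.png

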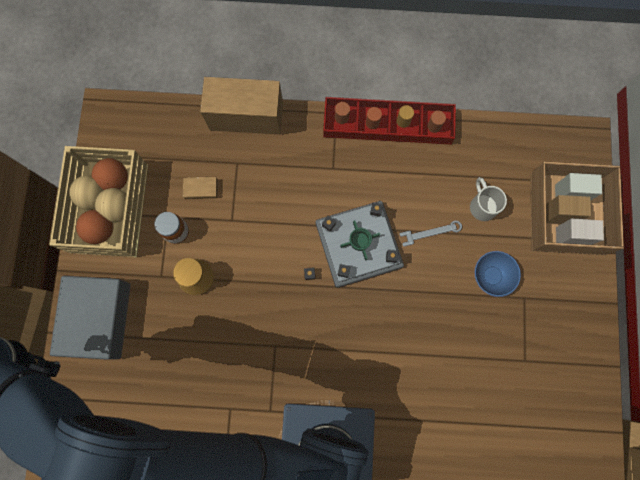

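View pics/s0.png

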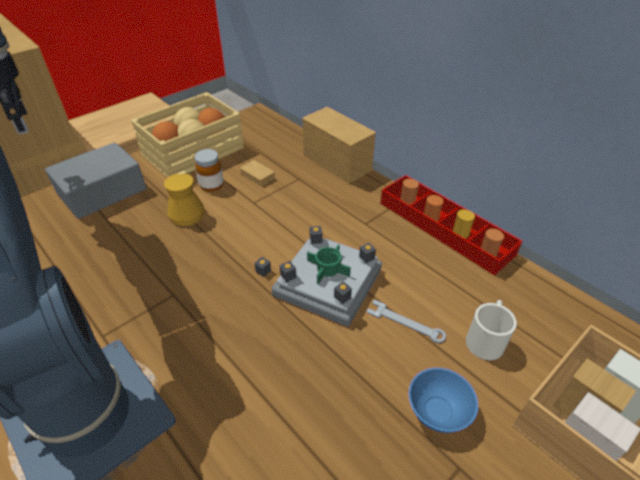

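Run:
```python
from h import *
t=cv2.imread("pics/t0.png")[195:295,295:415]; s=cv2.imread("pics/s0.png")[215:325,240:390]
t=cv2.resize(t,None,fx=5,fy=5,interpolation=cv2.INTER_CUBIC);s=cv2.resize(s,None,fx=5,fy=5,interpolation=cv2.INTER_CUBIC)
cv2.imwrite("pics/tc.png",t);cv2.imwrite("pics/sc.png",s)
```

```text
(no output)
```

View pics/tc.png

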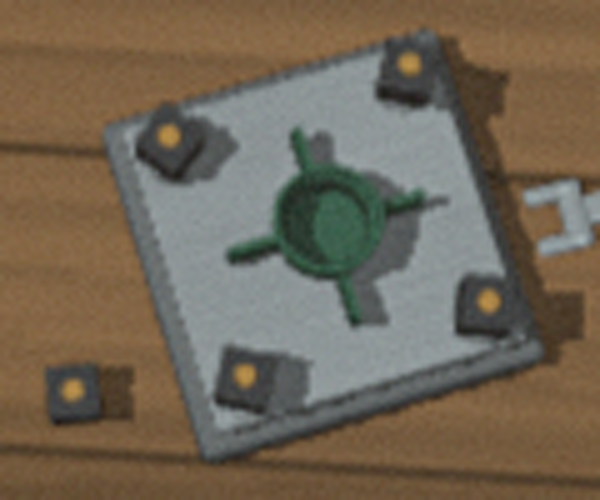

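View pics/sc.png

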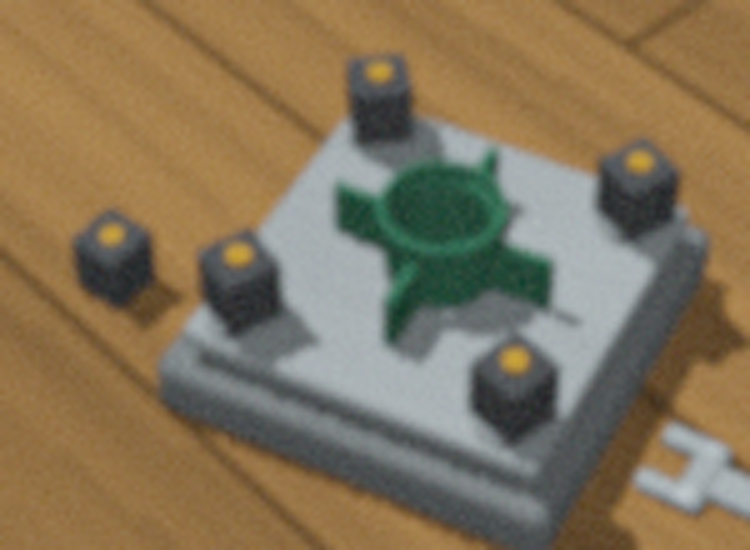

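Run:
```python
from h import *
from scipy.optimize import least_squares
def dots(n):
    im=cv2.cvtColor(cv2.imread(f"pics/{n[0]}0.png"),cv2.COLOR_BGR2HSV)
    x,y,w,h={"top":(295,195,120,100),"side":(240,215,150,110)}[n]
    m=cv2.inRange(im,(14,150,140),(28,255,255)); mm=np.zeros_like(m); mm[y:y+h,x:x+w]=m[y:y+h,x:x+w]
    k,_,st,c=cv2.connectedComponentsWithStats(mm)
    return [c[i] for i in range(1,k) if st[i,4]>=5]
D={n:dots(n) for n in("top","side")}
print(D)
P=[]
for u in D["top"]:
    best=None
    for v in D["side"]:
        f=lambda p:np.r_[np.subtract(proj("top",p),u),np.subtract(proj("side",p),v)]
        r=least_squares(f,ray("top",*u,.085))
        if best is None or r.cost<best.cost:best=r
    P.append(best.x);print(np.round(u,1),np.round(best.x,4),round(best.cost,2))
# yaw: dark mask, edges of hull in world plane
im=cv2.cvtColor(cv2.imread("pics/t0.png"),cv2.COLOR_BGR2GRAY)
for u,p in zip(D["top"],P):
    c=im[int(u[1])-12:int(u[1])+14,int(u[0])-12:int(u[0])+13]
    b=cv2.resize(c,None,fx=6,fy=6,interpolation=cv2.INTER_CUBIC); b=cv2.GaussianBlur(b,(0,0),3)
    m=(b<80).astype(np.uint8)
    # the dot counts as nut
    cv2.circle(m,(75,75),24,1,-1)
    cs,_=cv2.findContours(m,cv2.RETR_EXTERNAL,cv2.CHAIN_APPROX_NONE);h=max(cs,key=cv2.contourArea)
    a=cv2.approxPolyDP(cv2.convexHull(h),5,True)[:,0]
    W=np.array([ray("top",q[0]/6+int(u[0])-12-.4,q[1]/6+int(u[1])-12-.4,p[2]) for q in a])
    e=np.roll(W,-1,0)-W
    print([(round(np.hypot(*d[:2])*1000),round(float(np.degrees(np.arctan2(d[1],d[0]))),0)) for d in e], np.round((W[:,:2]-p[:2])*1000).tolist())
```

```text
{'top': [], 'side': [array([315.5, 229. ]), array([367.33333333, 247.11111111]), array([262.        , 261.28571429]), array([287.36363636, 265.90909091]), array([342.61538462, 286.61538462])]}
```

```bash
cat > m.py <<'E'
from h import *
from scipy.optimize import least_squares
D={"top":[(295+(x+.5)/5-.5,195+(y+.5)/5-.5) for x,y in[(169,135),(408,63),(488,300),(245,376)]],
"side":[(315.5,229),(367.3,247.1),(287.4,265.9),(342.6,286.6)]}
P=[]
for u in D["top"]:
    best=None
    for v in D["side"]:
        f=lambda p:np.r_[np.subtract(proj("top",p),u),np.subtract(proj("side",p),v)]
        r=least_squares(f,ray("top",*u,.085))
        if best is None or r.cost<best.cost:best=r
    P.append(best.x);print(np.round(u,1),np.round(best.x,4),round(best.cost,2))
im=cv2.cvtColor(cv2.imread("pics/t0.png"),cv2.COLOR_BGR2GRAY)
for u,p in zip(D["top"],P):
    x0,y0=int(u[0])-12,int(u[1])-12
    b=cv2.resize(im[y0:y0+26,x0:x0+25],None,fx=6,fy=6,interpolation=cv2.INTER_CUBIC); b=cv2.GaussianBlur(b,(0,0),3)
    m=(b<75).astype(np.uint8); cv2.circle(m,(75,75),24,1,-1)
    cs,_=cv2.findContours(m,cv2.RETR_EXTERNAL,cv2.CHAIN_APPROX_NONE);h=max(cs,key=cv2.contourArea)
    a=cv2.approxPolyDP(cv2.convexHull(h),5,True)[:,0]
    W=np.array([ray("top",q[0]/6+x0-.4,q[1]/6+y0-.4,p[2]) for q in a])
    e=np.roll(W,-1,0)-W
    print([(round(np.hypot(*d[:2])*1000),round(float(np.degrees(np.arctan2(d[1],d[0]))),0)) for d in e])
E
python3 m.py
```

```text
[328.4 221.6] [0.5789 0.03   0.0833] 0.1
[376.2 207.2] [ 0.6245 -0.0913  0.0831] 0.14
[392.2 254.6] [ 0.5024 -0.1373  0.0841] 0.07
[343.6 269.8] [ 0.4565 -0.016   0.0825] 0.03
[(21, -115.0), (6, -147.0), (8, 174.0), (19, 148.0), (11, 81.0), (18, 51.0), (29, -26.0)]
[(35, -87.0), (14, -144.0), (35, -178.0), (49, 73.0), (31, -5.0)]
[(15, -87.0), (33, -158.0), (36, -178.0), (13, 93.0), (38, 66.0), (22, -2.0), (33, -32.0)]
[(25, -97.0), (28, 171.0), (25, 80.0), (27, -10.0)]
```

Run:
```python
from h import *
T=np.mean([camera("top").astype(float) for _ in range(6)],0); S=np.mean([camera("side").astype(float) for _ in range(6)],0)
np.save("T.npy",T);np.save("S.npy",S)
def crop(I,u,v):
    c=I[int(v)-9:int(v)+16,int(u)-12:int(u)+13]; c=np.clip(c*1.6,0,255).astype(np.uint8)[...,::-1]
    return cv2.resize(c,(200,200),interpolation=cv2.INTER_CUBIC)
a=np.hstack([crop(T,*p) for p in[(328,221),(376,207),(392,254),(343,269)]])
b=np.hstack([crop(S,*p) for p in[(315,229),(367,247),(342,286),(287,265)]])
cv2.imwrite("pics/m.png",np.vstack([a,b]))
```

```text
(no output)
```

View pics/m.png

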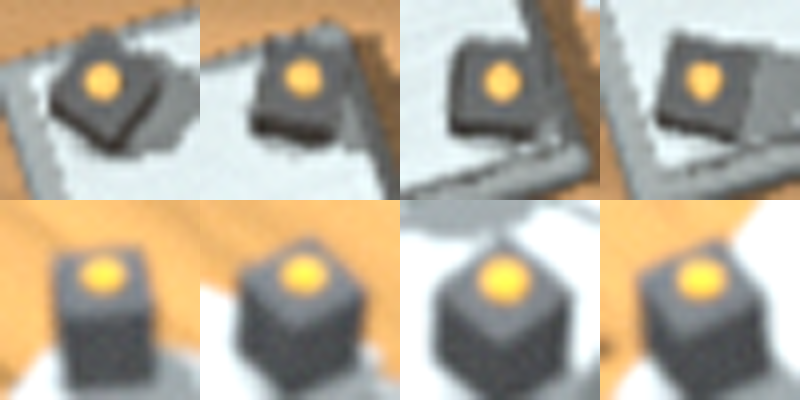

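Run:
```python
from h import *
S=[(315,229),(367,247),(342,286),(287,265)];T=[(328,221),(376,207),(392,254),(343,269)]
def ang(n,c,k,p,q):
    w=[ray(n,c[0]-12+(a[0]-200*k+.5)/8-.5,c[1]-9+(a[1]+.5)/8-.5,.083) for a in(p,q)]; d=w[1]-w[0]
    return round(float(np.degrees(np.arctan2(d[1],d[0]))%90)),round(np.hypot(*d[:2])*1e3)
for k,L in enumerate([[(55,110),(150,107)],[(237,92),(302,138),(365,90)],[(435,95),(502,140),(572,97)],[(638,78),(672,125),(765,90)]]):
    print("side",k+1,[ang("side",S[k],k,*L[i:i+2]) for i in range(len(L)-1)])
for k,L in enumerate([[(50,98),(112,140),(158,88)],[(253,117),(335,133)],[(455,122),(530,128)],[(660,115),(740,135)]]):
    print("top",k+1,[ang("top",T[k],k,*L[i:i+2]) for i in range(len(L)-1)])
s=read_state();R=s["eef_rot"];print(np.degrees(np.arctan2(R[1][1],R[0][1])))
```

```text
side 1 [(51, 27)]
side 2 [(1, 24), (3, 27)]
side 3 [(6, 22), (86, 23)]
side 4 [(78, 20), (76, 27)]
top 1 [(59, 24), (53, 23)]
top 2 [(82, 27)]
top 3 [(89, 24)]
top 4 [(79, 26)]
73.05072897676072
```

arm_command(
  increments=[
    [-0.21,-0.184,0,0,0,0.4,0.6],
    [-0.21,-0.184,0,0,0,0,0.6],
    [-0.21,-0.184,0,0,0,0,0.6],
    [-0.21,-0.184,0,0,0,0,0.6],
    [-0.21,-0.184,0,0,0,0,0.6],
  ],
)

```text
t: 1.32
eef_pos: [0.3312, 0.3991, 0.2265]
eef_rot: [[-0.934, 0.358, 0.001], [0.358, 0.934, 0.001], [-0.0, 0.001, -1.0]]
ft_force: [0.2, 0.9, -0.6]
gripper_width: 0.599
gripper_force: 0.0
```

```bash
cat >> h.py <<'E'
def go(x,y,z,yaw):
    s=read_state();R=np.array(s["eef_rot"]);p=np.array(s["eef_pos"])
    a=np.degrees(np.arctan2(R[1,1],R[0,1])); d=(a-yaw+90)%180-90
    print("t",round(s["t"],2),"pos",np.round(p,4),"yaw",round(a,1),"tilt",np.round(R[:2,2],4),"j7",round(np.degrees(s["joints"][6]),1),"F",np.round(s["ft_force"],1),"M",np.round(s["moment"],3),"w",round(s["gripper_width"],3))
    print("tool shift units",np.round(R.T@(np.array([x,y,z])-p)/.2,4),"turn cw deg",round(d,1))
    return s
E
python3 -c "
from h import *
go(.579,.030,.15,54)"
```

```text
t 1.32 pos [0.3312 0.3991 0.2265] yaw 69.1 tilt [0.0005 0.0005] j7 15.3 F [ 0.2  0.9 -0.6] M [-0.029 -0.047  0.02 ] w 0.599
tool shift units [-1.8166 -1.2811  0.3824] turn cw deg 15.1
```

arm_command(
  increments=[
    [-0.227,-0.16,0,0,0,0,0.6],
    [-0.227,-0.16,0,0,0,0,0.6],
    [-0.227,-0.16,0,0,0,0,0.6],
    [-0.227,-0.16,0.05,0,0,0,0.6],
    [-0.227,-0.16,0.05,0,0,0,0.6],
  ],
)

```text
t: 1.95
eef_pos: [0.4863, 0.1687, 0.2065]
eef_rot: [[-0.934, 0.357, 0.001], [0.357, 0.934, 0.001], [-0.001, 0.001, -1.0]]
ft_force: [0.5, 0.8, -0.7]
gripper_width: 0.598
gripper_force: 0.0
```

arm_command(
  increments=[
    [-0.227,-0.16,0.08,0,0,0,0.6],
    [-0.227,-0.16,0.1,0,0,0,0.6],
    [-0.227,-0.16,0.1,0,0,0.5,0.6],
    [0,0,0,0,0,1,0.6],
    [0,0,0,0,0,0,0.6],
  ],
)

```text
t: 2.58
eef_pos: [0.5782, 0.0314, 0.15]
eef_rot: [[-0.809, 0.587, -0.001], [0.587, 0.809, -0.0], [0.0, -0.001, -1.0]]
ft_force: [-0.3, 0.2, 0.5]
gripper_width: 0.597
gripper_force: 0.0
```

```bash
python3 -c "
from h import *
go(.579,.030,.077,54)"
```

```text
t 2.58 pos [0.5782 0.0314 0.15  ] yaw 54.0 tilt [-0.0005 -0.0003] j7 54.9 F [-0.3  0.2  0.5] M [ 0.074 -0.031  0.015] w 0.597
tool shift units [-0.0076 -0.0031  0.3649] turn cw deg 0.0
```

arm_command(
  increments=[
    [-0.0076,-0.003,0.13,0,0,0,0.6],
    [0,0,0.13,0,0,0,0.6],
    [0,0,0.105,0,0,0,0.6],
    [0,0,0,0,0,0,0.6],
    [0,0,0,0,0,0,0.6],
  ],
)

```text
t: 3.2
eef_pos: [0.5794, 0.031, 0.0783]
eef_rot: [[-0.811, 0.585, 0.001], [0.585, 0.811, 0.0], [-0.001, 0.001, -1.0]]
ft_force: [-0.3, -0.4, 0.6]
gripper_width: 0.6
gripper_force: 0.0
```

arm_command(
  increments=[
    [0,0,0,0,0,0,0.3],
    [0,0,0,0,0,0,0.3],
    [0,0,0,0,0,0,0.2],
    [0,0,0,0,0,0,0.2],
  ],
  squeeze=40,
)

```text
t: 3.7
eef_pos: [0.5781, 0.0278, 0.0786]
eef_rot: [[-0.809, 0.588, -0.001], [0.588, 0.809, -0.002], [-0.001, -0.002, -1.0]]
ft_force: [-7.4, -7.4, 13.3]
gripper_width: 0.205
gripper_force: 14.2
```

```bash
python3 -c "
from h import *
go(.579,.030,.077,54);save('side','pics/s1.png')
im=cv2.imread('pics/s1.png')[180:340,200:400];cv2.imwrite('pics/s1c.png',cv2.resize(im,None,fx=3,fy=3))"
```

```text
t 3.7 pos [0.5781 0.0278 0.0786] yaw 54.0 tilt [-0.0008 -0.0022] j7 56.5 F [-7.4 -7.4 13.3] M [-1.53   1.506  0.003] w 0.205
tool shift units [0.0029 0.0115 0.0079] turn cw deg -0.0
```

View pics/s1c.png

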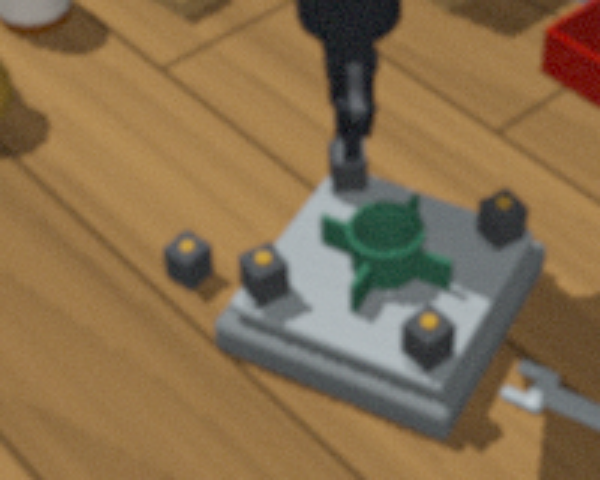

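arm_command(
  increments=[
    [0,0,0,0,0,0,0],
    [0,0,0,0,0,0,0],
  ],
)

```text
t: 4.0
eef_pos: [0.5761, 0.0244, 0.0788]
eef_rot: [[-0.807, 0.591, -0.004], [0.591, 0.807, -0.005], [0.0, -0.007, -1.0]]
ft_force: [-14.2, -15.6, 22.6]
gripper_width: 0.006
gripper_force: 30.8
```

```bash
python3 -c "
from h import *
go(.579,.030,.077,54);T=camera('top');S=camera('side')
a=cv2.resize(T[195:255,295:365],(560,480)[::1],interpolation=cv2.INTER_CUBIC)[:, :400];b=cv2.resize(S[195:265,285:345],(400,467),interpolation=cv2.INTER_CUBIC)[:480]
b=cv2.resize(b,(400,480))
cv2.imwrite('pics/c2.png',np.clip(np.hstack([a,b])[...,::-1]*1.6,0,255).astype(np.uint8))"
```

```text
t 4.0 pos [0.5761 0.0244 0.0788] yaw 53.8 tilt [-0.0044 -0.0055] j7 56.5 F [-14.2 -15.6  22.6] M [-3.609  3.102  0.033] w 0.006
tool shift units [0.0048 0.0314 0.0086] turn cw deg -0.2
```

View pics/c2.png

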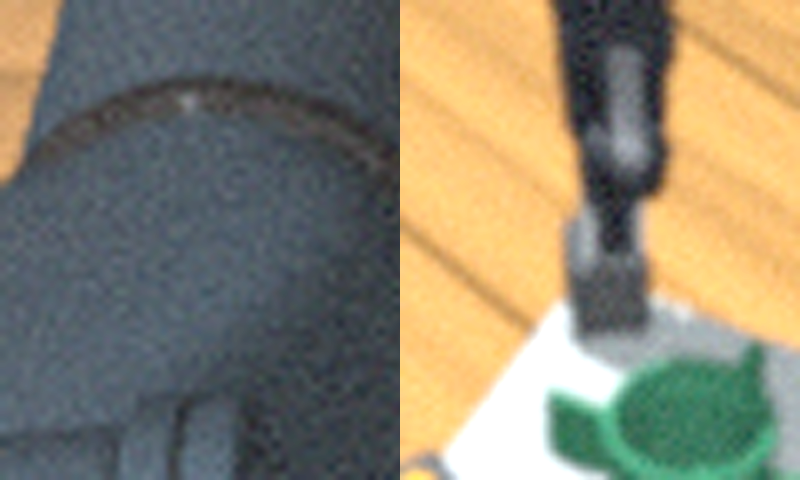

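```bash
python3 -c "
from h import *
q=lambda p:np.round([(proj('side',p)[0]-285)/60*400+400,(proj('side',p)[1]-195)/70*480])
print('tcp',q((.5761,.0244,.0788)),'tip',q((.5761,.0244,.057)),'tip-15',q((.5761,.0244,.064)))
for z in(.083,.05):print('nut',z,q((.579,.03,z)), [q((.579+.0198*np.cos(a),.03+.0198*np.sin(a),z)).tolist() for a in np.radians(54+45+90*np.arange(4))])
"
```

```text
tcp [610. 255.] tip [610. 302.] tip-15 [610. 287.]
nut 0.083 [605. 233.] [[561.0, 209.0], [569.0, 264.0], [650.0, 258.0], [641.0, 203.0]]
nut 0.05 [606. 304.] [[562.0, 279.0], [570.0, 335.0], [649.0, 329.0], [640.0, 274.0]]
```

arm_command(
  increments=[
    [0,0,0,0,0,0,0.6],
    [0,0,0,0,0,0,0.6],
    [0,0,0,0,0,0,0.6],
    [0,0,-0.15,0,0,0,0.6],
    [0,0,0,0,0,-1,0.6],
  ],
)

```text
t: 4.72
eef_pos: [0.5804, 0.031, 0.1091]
eef_rot: [[-0.901, 0.434, 0.003], [0.434, 0.901, 0.0], [-0.003, 0.002, -1.0]]
ft_force: [0.3, -0.1, -0.3]
gripper_width: 0.594
gripper_force: 0.0
```

arm_command(
  increments=[
    [0,0,0,0,0,-1,0.6],
    [0,0,0,0,0,-1,0.6],
    [0,0,0,0,0,-1,0.6],
    [0,0,0,0,0,-1,0.6],
    [0,0,0,0,0,-1,0.6],
  ],
)

```text
t: 5.35
eef_pos: [0.5791, 0.0308, 0.1074]
eef_rot: [[-0.911, -0.413, 0.0], [-0.413, 0.911, 0.0], [-0.0, 0.0, -1.0]]
ft_force: [-0.2, -0.7, 0.4]
gripper_width: 0.6
gripper_force: 0.0
```

arm_command(
  increments=[
    [0,0,0,0,0,-1,0.6],
    [0,0,0,0,0,-1,0.6],
    [0,0,0,0,0,-1,0.6],
    [0,0,0,0,0,0,0.6],
  ],
)

```text
t: 5.85
eef_pos: [0.5791, 0.0305, 0.1073]
eef_rot: [[-0.588, -0.809, 0.0], [-0.809, 0.588, 0.001], [-0.0, 0.0, -1.0]]
ft_force: [-0.4, -0.2, 0.7]
gripper_width: 0.599
gripper_force: 0.0
```

```bash
python3 -c "
from h import *
go(.579,.030,.075,144);S=camera('side')
b=cv2.resize(S[175:255,270:360],(720,580),interpolation=cv2.INTER_CUBIC)
cv2.imwrite('pics/c3.png',np.clip(b[...,::-1]*1.6,0,255).astype(np.uint8))"
```

```text
t 5.85 pos [0.5791 0.0305 0.1073] yaw 144.0 tilt [0.     0.0006] j7 125.5 F [-0.4 -0.2  0.7] M [-0.008  0.01   0.028] w 0.599
tool shift units [ 0.0026 -0.0012  0.1615] turn cw deg 0.0
```

View pics/c3.png

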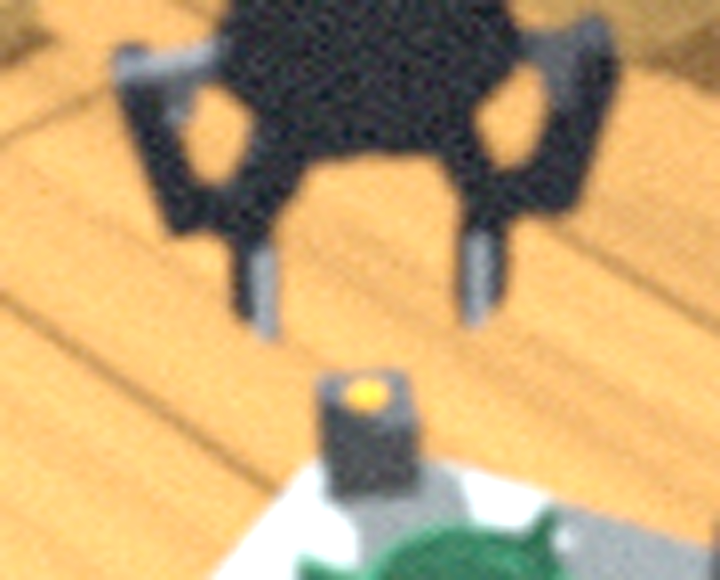

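```bash
python3 -c "
from h import *
q=lambda p:np.round([(proj('side',p)[0]-270)*8,(proj('side',p)[1]-175)*7.25])
y=np.array([-.809,.588,0])
for z in(.1073,.095,.085):
  c=np.array([.579,.0305,z]);print(z,q(c),q(c+.0255*y),q(c-.0255*y),q(c+.03*y),q(c-.03*y))
"
```

```text
0.1073 [365. 333.] [276. 339.] [454. 328.] [260. 340.] [470. 327.]
0.095 [365. 363.] [277. 368.] [454. 357.] [261. 369.] [469. 356.]
0.085 [365. 386.] [277. 392.] [453. 380.] [262. 393.] [469. 379.]
```

arm_command(
  increments=[
    [0,0,0.08,0,0,0,0.5],
    [0,0,0.08,0,0,0,0.5],
    [0,0,0,0,0,0,0.5],
  ],
)

```text
t: 6.28
eef_pos: [0.5777, 0.0304, 0.0733]
eef_rot: [[-0.587, -0.809, -0.003], [-0.809, 0.587, -0.0], [0.002, 0.003, -1.0]]
ft_force: [-0.1, -0.9, 0.5]
gripper_width: 0.504
gripper_force: 0.0
```

```bash
python3 -c "
from h import *
go(.579,.030,.075,144);S=camera('side')
b=cv2.resize(S[175:255,270:360],(720,580),interpolation=cv2.INTER_CUBIC)
cv2.imwrite('pics/c4.png',np.clip(b[...,::-1]*1.6,0,255).astype(np.uint8))"
```

```text
t 6.28 pos [0.5777 0.0304 0.0733] yaw 144.0 tilt [-0.0035 -0.0005] j7 124.5 F [-0.1 -0.9  0.5] M [-0.012 -0.005  0.004] w 0.504
tool shift units [-0.0022 -0.0062 -0.0086] turn cw deg 0.0
```

View pics/c4.png

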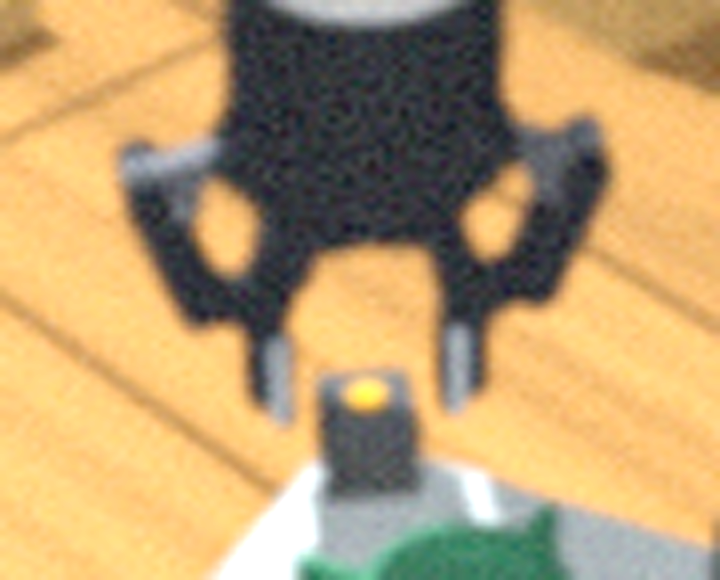

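arm_command(
  increments=[
    [0,0,0.065,0,0,0,0.5],
    [0,0,0,0,0,0,0.5],
    [0,0,0,0,0,0,0.1],
    [0,0,0,0,0,0,0.1],
    [0,0,0,0,0,0,0.1],
  ],
)

```text
t: 6.95
eef_pos: [0.5789, 0.0305, 0.0625]
eef_rot: [[-0.587, -0.81, 0.0], [-0.81, 0.587, 0.0], [-0.0, 0.0, -1.0]]
ft_force: [-1.8, 1.1, 0.5]
gripper_width: 0.317
gripper_force: 40.2
```

```bash
python3 -c "
from h import *
go(.579,.030,.06,144)"
```

```text
t 6.95 pos [0.5789 0.0305 0.0625] yaw 144.1 tilt [0.     0.0001] j7 124.2 F [-1.8  1.1  0.5] M [ 0.119  0.334 -0.018] w 0.317
tool shift units [ 0.0019 -0.0018  0.0125] turn cw deg 0.1
```

arm_command(
  increments=[
    [0,0,0.001,0,0,1,0.1],
    [0,0,0.001,0,0,1,0.1],
    [0,0,0.001,0,0,1,0.1],
    [0,0,0.001,0,0,1,0.1],
    [0,0,0.001,0,0,1,0.1],
  ],
)

```text
t: 7.58
eef_pos: [0.5793, 0.0295, 0.0615]
eef_rot: [[-0.998, -0.065, 0.001], [-0.065, 0.998, -0.001], [-0.001, -0.001, -1.0]]
ft_force: [0.2, -2.8, -1.6]
gripper_width: 0.316
gripper_force: 40.8
```

```bash
python3 -c "
from h import *
go(.579,.030,.06,94)"
```

```text
t 7.58 pos [0.5793 0.0295 0.0615] yaw 93.7 tilt [ 0.0007 -0.001 ] j7 87.2 F [ 0.2 -2.8 -1.6] M [-0.735  0.111  0.107] w 0.316
tool shift units [0.0013 0.0028 0.0077] turn cw deg -0.3
```

arm_command(
  increments=[
    [0,0,0.001,0,0,1,0.1],
    [0,0,0.001,0,0,1,0.1],
    [0,0,0.001,0,0,1,0.1],
    [0,0,0.001,0,0,1,0.1],
    [0,0,0.001,0,0,1,0.1],
  ],
)

```text
t: 8.2
eef_pos: [0.5787, 0.0285, 0.0605]
eef_rot: [[-0.69, 0.723, -0.0], [0.723, 0.69, -0.002], [-0.001, -0.002, -1.0]]
ft_force: [-2.0, -4.9, 1.6]
gripper_width: 0.317
gripper_force: 40.9
```

```bash
python3 -c "
from h import *
go(.579,.030,.06,44)"
```

```text
t 8.2 pos [0.5787 0.0285 0.0605] yaw 43.7 tilt [-0.0003 -0.0019] j7 51.4 F [-2.  -4.9  1.6] M [-1.346  0.694  0.145] w 0.317
tool shift units [0.0044 0.0061 0.0023] turn cw deg -0.3
```

arm_command(
  increments=[
    [0,0,0.001,0,0,0.9,0.1],
    [0,0,0.001,0,0,0.9,0.1],
    [0,0,0.001,0,0,0.8,0.1],
    [0,0,0,0,0,0,0.1],
  ],
)

```text
t: 8.7
eef_pos: [0.5782, 0.0283, 0.0597]
eef_rot: [[-0.307, 0.952, -0.001], [0.952, 0.307, -0.002], [-0.002, -0.002, -1.0]]
ft_force: [-3.5, -5.8, 1.6]
gripper_width: 0.315
gripper_force: 40.7
```

```bash
python3 -c "
from h import *
go(.579,.030,.06,18)"
```

```text
t 8.7 pos [0.5782 0.0283 0.0597] yaw 17.9 tilt [-0.0012 -0.0025] j7 32.9 F [-3.5 -5.8  1.6] M [-1.336  0.847  0.11 ] w 0.315
tool shift units [ 0.0067  0.0062 -0.0013] turn cw deg -0.1
```

arm_command(
  increments=[
    [0,0,0.001,0,0,0.8,0.1],
    [0,0,0,0,0,0,0.1],
  ],
)

```text
t: 8.95
eef_pos: [0.5781, 0.0283, 0.0596]
eef_rot: [[-0.171, 0.985, -0.001], [0.985, 0.171, -0.002], [-0.002, -0.002, -1.0]]
ft_force: [-3.4, -5.3, 2.9]
gripper_width: 0.317
gripper_force: 40.8
```

```bash
cat > g.py <<'E'
from h import *
for _ in range(1): s=go(.579,.03,.06,0)
E
python3 g.py
```

```text
t 8.95 pos [0.5781 0.0283 0.0596] yaw 9.9 tilt [-0.0014 -0.0023] j7 27.2 F [-3.4 -5.3  2.9] M [-1.349  0.986  0.08 ] w 0.317
tool shift units [ 0.0074  0.0058 -0.0022] turn cw deg 9.9
```

arm_command(
  increments=[
    [0,0,0.001,0,0,0.8,0.1],
    [0,0,0,0,0,0,0.1],
  ],
)

```text
t: 9.2
eef_pos: [0.578, 0.0284, 0.0593]
eef_rot: [[-0.033, 0.999, -0.002], [0.999, 0.033, -0.002], [-0.002, -0.002, -1.0]]
ft_force: [-5.0, -4.9, 2.4]
gripper_width: 0.316
gripper_force: 40.9
```

```bash
python3 g.py
```

```text
t 9.2 pos [0.578  0.0284 0.0593] yaw 1.9 tilt [-0.0017 -0.0022] j7 21.4 F [-5.  -4.9  2.4] M [-1.297  1.094  0.162] w 0.316
tool shift units [ 0.008   0.0055 -0.0033] turn cw deg 1.9
```

arm_command(
  increments=[
    [0,0,0.001,0,0,0.75,0.1],
    [0,0,0,0,0,0,0.1],
  ],
)

```text
t: 9.45
eef_pos: [0.5779, 0.0284, 0.0592]
eef_rot: [[0.098, 0.995, -0.002], [0.995, -0.098, -0.002], [-0.002, -0.002, -1.0]]
ft_force: [-4.2, -5.2, 3.2]
gripper_width: 0.32
gripper_force: 40.9
```

```bash
python3 g.py
```

```text
t 9.45 pos [0.5779 0.0284 0.0592] yaw -5.6 tilt [-0.0018 -0.0022] j7 16.0 F [-4.2 -5.2  3.2] M [-1.307  1.176  0.093] w 0.32
tool shift units [ 0.0086  0.0049 -0.0042] turn cw deg -5.6
```

arm_command(
  increments=[
    [0,0,0.001,0,0,0.8,0.1],
    [0,0,0,0,0,0,0.1],
  ],
)

```text
t: 9.7
eef_pos: [0.5777, 0.0285, 0.059]
eef_rot: [[0.235, 0.972, -0.002], [0.972, -0.235, -0.002], [-0.002, -0.002, -1.0]]
ft_force: [-5.2, -4.9, 5.7]
gripper_width: 0.317
gripper_force: 39.0
```

```bash
python3 g.py
```

```text
t 9.7 pos [0.5777 0.0285 0.059 ] yaw -13.6 tilt [-0.002 -0.002] j7 10.2 F [-5.2 -4.9  5.7] M [-1.172  1.312  0.197] w 0.317
tool shift units [ 0.0086  0.0044 -0.0052] turn cw deg -13.6
```

arm_command(
  increments=[
    [0,0,0.0005,0,0,0.5,0.1],
    [0,0,0,0,0,0,0.1],
  ],
)

```text
t: 9.95
eef_pos: [0.5777, 0.0286, 0.0589]
eef_rot: [[0.318, 0.948, -0.002], [0.948, -0.318, -0.002], [-0.002, -0.001, -1.0]]
ft_force: [-5.7, -5.8, 5.0]
gripper_width: 0.318
gripper_force: 40.5
```

```bash
python3 g.py
```

```text
t 9.95 pos [0.5777 0.0286 0.0589] yaw -18.5 tilt [-0.0021 -0.0019] j7 6.6 F [-5.7 -5.8  5. ] M [-1.192  1.377  0.433] w 0.318
tool shift units [ 0.0085  0.0039 -0.0054] turn cw deg -18.5
```

arm_command(
  increments=[
    [0,0,0,0,0,0,0.55],
    [0,0,0,0,0,0,0.55],
    [0,0,-0.18,0,0,0,0.55],
    [0,0,-0.18,0,0,0,0.55],
    [-0.226,-0.023,0,0,0,0,0.55],
  ],
)

```text
t: 10.58
eef_pos: [0.5634, -0.0082, 0.1329]
eef_rot: [[0.31, 0.951, 0.006], [0.951, -0.31, 0.001], [0.003, 0.005, -1.0]]
ft_force: [0.3, -1.1, -0.5]
gripper_width: 0.55
gripper_force: 0.0
```

arm_command(
  increments=[
    [-0.226,-0.023,0,0,0,0,0.55],
    [-0.226,-0.023,0,0,0,0,0.55],
    [-0.226,-0.023,0,0,0,0,0.55],
    [0,0,0,0,0,-1,0.55],
    [0,0,0,0,0,-1,0.55],
  ],
)

```text
t: 11.2
eef_pos: [0.5045, -0.1358, 0.131]
eef_rot: [[-0.032, 0.999, 0.001], [1.0, 0.032, -0.0], [-0.0, 0.001, -1.0]]
ft_force: [-0.5, -0.8, 0.2]
gripper_width: 0.544
gripper_force: 0.0
```

arm_command(
  increments=[
    [0,0,0,0,0,-1,0.55],
    [0,0,0,0,0,-1,0.55],
    [0,0,0,0,0,-1,0.55],
    [0,0,0,0,0,-1,0.55],
    [0,0,0,0,0,-1,0.55],
  ],
)

```text
t: 11.82
eef_pos: [0.5048, -0.1352, 0.131]
eef_rot: [[-0.787, 0.617, 0.001], [0.617, 0.787, 0.0], [-0.001, 0.001, -1.0]]
ft_force: [0.1, -0.8, 0.7]
gripper_width: 0.552
gripper_force: 0.0
```

arm_command(
  increments=[
    [0,0,0,0,0,-1,0.55],
    [0,0,0,0,0,-1,0.55],
    [0,0,0,0,0,-1,0.55],
    [0,0,0,0,0,-0.85,0.55],
    [0,0,0,0,0,0,0.55],
  ],
)

```text
t: 12.45
eef_pos: [0.5046, -0.1353, 0.131]
eef_rot: [[-1.0, 0.0, 0.001], [0.0, 1.0, 0.0], [-0.001, 0.0, -1.0]]
ft_force: [-0.2, -0.4, 0.3]
gripper_width: 0.55
gripper_force: 0.0
```

```bash
python3 -c "
from h import *
s=go(.5024,-.1373,.0615,90);print(np.round(s['joints'],2))"
```

```text
t 12.45 pos [ 0.5046 -0.1353  0.131 ] yaw 90.0 tilt [0.0008 0.0003] j7 103.4 F [-0.2 -0.4  0.3] M [ 0.033 -0.028 -0.021] w 0.55
tool shift units [ 0.0115 -0.0099  0.3476] turn cw deg -0.0
[ 0.11  0.47  0.09  1.96 -0.06  0.71  1.81]
```

arm_command(
  increments=[
    [0.0115,-0.01,0.17,0,0,0,0.55],
    [0,0,0.173,0,0,0,0.55],
    [0,0,0,0,0,0,0.3],
    [0,0,0,0,0,0,0.1],
    [0,0,0,0,0,0,0.1],
  ],
)

```text
t: 13.08
eef_pos: [0.501, -0.1373, 0.0622]
eef_rot: [[-1.0, 0.0, -0.002], [0.0, 1.0, 0.0], [0.002, 0.0, -1.0]]
ft_force: [-2.2, -2.4, -18.8]
gripper_width: 0.313
gripper_force: 42.7
```

```bash
python3 g.py
```

```text
t 13.07 pos [ 0.501  -0.1373  0.0622] yaw 90.0 tilt [-0.0019  0.    ] j7 104.3 F [ -2.2  -2.4 -18.8] M [-0.347  0.49   0.006] w 0.313
tool shift units [-0.3899  0.8366  0.0103] turn cw deg 90.0
```

arm_command(
  increments=[
    [0,0,0.004,0,0,1,0.1],
    [0,0,0.001,0,0,1,0.1],
    [0,0,0.001,0,0,1,0.1],
    [0,0,0.001,0,0,1,0.1],
    [0,0,0.001,0,0,1,0.1],
  ],
)

```text
t: 13.7
eef_pos: [0.5017, -0.1372, 0.061]
eef_rot: [[-0.639, 0.769, -0.0], [0.769, 0.639, 0.0], [0.0, -0.0, -1.0]]
ft_force: [-3.2, -2.6, -15.5]
gripper_width: 0.318
gripper_force: 43.1
```

```bash
python3 g.py
```

```text
t 13.7 pos [ 0.5017 -0.1372  0.061 ] yaw 39.7 tilt [-0.0002  0.0003] j7 69.8 F [ -3.2  -2.6 -15.5] M [-0.431  0.605  0.1  ] w 0.318
tool shift units [0.3958 0.8316 0.0051] turn cw deg 39.7
```

arm_command(
  increments=[
    [0,0,0.001,0,0,1,0.1],
    [0,0,0.001,0,0,1,0.1],
    [0,0,0.001,0,0,1,0.1],
    [0,0,0.001,0,0,1,0.1],
    [0,0,0.001,0,0,1,0.1],
  ],
)

```text
t: 14.32
eef_pos: [0.5022, -0.1373, 0.06]
eef_rot: [[0.178, 0.984, 0.001], [0.984, -0.178, -0.0], [-0.0, 0.001, -1.0]]
ft_force: [-1.7, -4.1, -17.1]
gripper_width: 0.32
gripper_force: 42.8
```

```bash
python3 g.py
```

```text
t 14.32 pos [ 0.5022 -0.1373  0.06  ] yaw -10.3 tilt [ 0.0007 -0.0001] j7 35.1 F [ -1.7  -4.1 -17.1] M [-1.013  0.415  0.089] w 0.32
tool shift units [8.918e-01 2.290e-01 1.000e-04] turn cw deg -10.3
```

arm_command(
  increments=[
    [0,0,0.003,0,0,0.8,0.1],
    [0,0,0.001,0,0,0.8,0.1],
    [0,0,0.001,0,0,0.8,0.1],
    [0,0,0,0,0,0,0.1],
  ],
)

```text
t: 14.82
eef_pos: [0.5023, -0.1375, 0.0591]
eef_rot: [[0.559, 0.829, 0.001], [0.829, -0.559, -0.001], [-0.0, 0.001, -1.0]]
ft_force: [-2.8, -3.8, -10.7]
gripper_width: 0.313
gripper_force: 43.4
```

```bash
python3 g.py
```

```text
t 14.82 pos [ 0.5023 -0.1375  0.0591] yaw -34.0 tilt [ 0.0009 -0.0006] j7 18.2 F [ -2.8  -3.8 -10.7] M [-0.899  0.505  0.099] w 0.313
tool shift units [ 0.9086 -0.1509 -0.0046] turn cw deg -34.0
```

arm_command(
  increments=[
    [0,0,0.002,0,0,0.75,0.1],
    [0,0,0,0,0,0,0.1],
  ],
)

```text
t: 15.08
eef_pos: [0.5024, -0.1376, 0.0588]
eef_rot: [[0.662, 0.749, 0.001], [0.749, -0.662, -0.001], [0.0, 0.001, -1.0]]
ft_force: [-2.4, -3.6, -8.3]
gripper_width: 0.315
gripper_force: 43.7
```

```bash
python3 g.py
```

```text
t 15.07 pos [ 0.5024 -0.1376  0.0588] yaw -41.5 tilt [ 0.0011 -0.0005] j7 12.9 F [-2.4 -3.6 -8.3] M [-0.986  0.604  0.123] w 0.315
tool shift units [ 0.8816 -0.2681 -0.0061] turn cw deg -41.5
```

arm_command(
  increments=[
    [0,0,0.002,0,0,0.75,0.1],
    [0,0,0,0,0,0,0.1],
  ],
)

```text
t: 15.32
eef_pos: [0.5024, -0.1377, 0.0585]
eef_rot: [[0.755, 0.656, 0.001], [0.656, -0.755, -0.001], [0.001, 0.001, -1.0]]
ft_force: [-3.2, -3.9, -5.6]
gripper_width: 0.319
gripper_force: 44.0
```

```bash
python3 g.py
```

```text
t 15.32 pos [ 0.5024 -0.1377  0.0585] yaw -49.0 tilt [ 0.0012 -0.0006] j7 7.4 F [-3.2 -3.9 -5.6] M [-0.964  0.663  0.1  ] w 0.319
tool shift units [ 0.8393 -0.3815 -0.0075] turn cw deg -49.0
```

arm_command(
  increments=[
    [0,0,0.0015,0,0,0.75,0.1],
    [0,0,0,0,0,0,0.1],
  ],
)

```text
t: 15.58
eef_pos: [0.5025, -0.1379, 0.0583]
eef_rot: [[0.834, 0.552, 0.001], [0.552, -0.834, -0.001], [0.001, 0.001, -1.0]]
ft_force: [-3.8, -4.0, -5.5]
gripper_width: 0.32
gripper_force: 44.1
```

```bash
python3 g.py
```

```text
t 15.57 pos [ 0.5025 -0.1379  0.0583] yaw -56.5 tilt [ 0.0014 -0.0007] j7 1.8 F [-3.8 -4.  -5.5] M [-1.092  0.751  0.054] w 0.32
tool shift units [ 0.7824 -0.4885 -0.0087] turn cw deg -56.5
```

arm_command(
  increments=[
    [0,0,0.001,0,0,0.75,0.1],
    [0,0,0,0,0,0,0.1],
  ],
)

```text
t: 15.82
eef_pos: [0.5025, -0.1379, 0.0581]
eef_rot: [[0.899, 0.439, 0.001], [0.439, -0.899, -0.001], [0.001, 0.001, -1.0]]
ft_force: [-4.3, -4.1, -4.3]
gripper_width: 0.321
gripper_force: 44.1
```

```bash
python3 g.py
```

```text
t 15.82 pos [ 0.5025 -0.1379  0.0581] yaw -64.0 tilt [ 0.0014 -0.0009] j7 -3.8 F [-4.3 -4.1 -4.3] M [-1.15   0.803  0.107] w 0.321
tool shift units [ 0.7121 -0.5867 -0.0096] turn cw deg -64.0
```

arm_command(
  increments=[
    [0,0,0.001,0,0,0.75,0.1],
    [0,0,0,0,0,0,0.1],
  ],
)

```text
t: 16.08
eef_pos: [0.5025, -0.1381, 0.0579]
eef_rot: [[0.948, 0.318, 0.001], [0.318, -0.948, -0.001], [0.001, 0.001, -1.0]]
ft_force: [-4.0, -5.0, -4.0]
gripper_width: 0.313
gripper_force: 44.2
```

```bash
python3 g.py
```

```text
t 16.07 pos [ 0.5025 -0.1381  0.0579] yaw -71.5 tilt [ 0.0014 -0.0011] j7 -9.5 F [-4. -5. -4.] M [-1.204  0.861  0.083] w 0.313
tool shift units [ 0.6297 -0.6753 -0.0108] turn cw deg -71.5
```

arm_command(
  increments=[
    [0,0,0.001,0,0,0.75,0.1],
    [0,0,0,0,0,0,0.1],
  ],
)

```text
t: 16.32
eef_pos: [0.5024, -0.1382, 0.0577]
eef_rot: [[0.982, 0.191, 0.001], [0.191, -0.982, -0.001], [0.001, 0.002, -1.0]]
ft_force: [-3.6, -3.3, -4.4]
gripper_width: 0.318
gripper_force: 44.2
```

```bash
python3 g.py
```

```text
t 16.32 pos [ 0.5024 -0.1382  0.0577] yaw -79.0 tilt [ 0.0013 -0.0013] j7 -15.3 F [-3.6 -3.3 -4.4] M [-1.31   0.969  0.076] w 0.318
tool shift units [ 0.5365 -0.7522 -0.0119] turn cw deg -79.0
```

arm_command(
  increments=[
    [0,0,0.001,0,0,0.75,0.1],
    [0,0,0,0,0,0,0.1],
  ],
)

```text
t: 16.58
eef_pos: [0.5024, -0.1382, 0.0576]
eef_rot: [[0.998, 0.062, 0.001], [0.062, -0.998, -0.001], [0.001, 0.002, -1.0]]
ft_force: [-4.1, -4.7, -2.9]
gripper_width: 0.317
gripper_force: 44.3
```

```bash
python3 g.py
```

```text
t 16.57 pos [ 0.5024 -0.1382  0.0576] yaw -86.5 tilt [ 0.0013 -0.0015] j7 -21.1 F [-4.1 -4.7 -2.9] M [-1.354  1.08   0.341] w 0.317
tool shift units [ 0.4341 -0.8159 -0.0127] turn cw deg -86.5
```

arm_command(
  increments=[
    [0,0,0,0,0,0.15,0.1],
    [0,0,0,0,0,0,0.1],
  ],
)

```text
t: 16.82
eef_pos: [0.5024, -0.1383, 0.0576]
eef_rot: [[0.999, 0.037, 0.001], [0.037, -0.999, -0.001], [0.001, 0.001, -1.0]]
ft_force: [-4.5, -5.2, -2.5]
gripper_width: 0.317
gripper_force: 44.2
```

```bash
python3 -c "
from h import *
go(.6245,-.0913,.13,86)"
```

```text
t 16.82 pos [ 0.5024 -0.1383  0.0576] yaw -87.9 tilt [ 0.0014 -0.0013] j7 -22.2 F [-4.5 -5.2 -2.5] M [-1.529  1.09   0.38 ] w 0.317
tool shift units [ 0.6193 -0.2114 -0.3612] turn cw deg 6.1
```

arm_command(
  increments=[
    [0,0,0,0,0,0,0.55],
    [0,0,0,0,0,0,0.55],
    [0,0,-0.18,0,0,0,0.55],
    [0,0,-0.18,0,0,0,0.55],
    [0.206,-0.07,0,0,0,0,0.55],
  ],
)

```text
t: 17.45
eef_pos: [0.543, -0.1235, 0.1323]
eef_rot: [[0.999, 0.032, 0.005], [0.032, -0.999, -0.0], [0.005, 0.0, -1.0]]
ft_force: [0.4, -0.7, 0.2]
gripper_width: 0.551
gripper_force: 0.0
```

arm_command(
  increments=[
    [0.206,-0.07,0,0,0,0,0.55],
    [0.206,-0.07,0,0,0,0,0.55],
    [0,0,0,0,0,-1,0.55],
    [0,0,0,0,0,-1,0.55],
    [0,0,0,0,0,-1,0.55],
  ],
)

```text
t: 18.08
eef_pos: [0.6246, -0.0903, 0.1291]
eef_rot: [[0.844, 0.536, 0.001], [0.536, -0.844, 0.001], [0.001, 0.0, -1.0]]
ft_force: [-0.3, -0.6, -0.1]
gripper_width: 0.551
gripper_force: 0.0
```

arm_command(
  increments=[
    [0,0,0,0,0,-1,0.55],
    [0,0,0,0,0,-1,0.55],
    [0,0,0,0,0,-1,0.55],
    [0,0,0,0,0,-1,0.55],
    [0,0,0,0,0,-1,0.55],
  ],
)

```text
t: 18.7
eef_pos: [0.6246, -0.0904, 0.1293]
eef_rot: [[0.132, 0.991, 0.001], [0.991, -0.132, 0.001], [0.001, 0.001, -1.0]]
ft_force: [-0.3, -0.5, -0.0]
gripper_width: 0.552
gripper_force: 0.0
```

arm_command(
  increments=[
    [0,0,0,0,0,-1,0.55],
    [0,0,0,0,0,-1,0.55],
    [0,0,0,0,0,-1,0.55],
    [0,0,0,0,0,-1,0.55],
    [0,0,0,0,0,-1,0.55],
  ],
)

```text
t: 19.32
eef_pos: [0.6246, -0.0905, 0.1294]
eef_rot: [[-0.674, 0.738, 0.001], [0.738, 0.674, 0.0], [-0.001, 0.001, -1.0]]
ft_force: [-0.3, -0.7, 0.1]
gripper_width: 0.551
gripper_force: 0.0
```

arm_command(
  increments=[
    [0,0,0,0,0,-1,0.55],
    [0,0,0,0,0,-1,0.55],
    [0,0,0,0,0,-1,0.55],
    [0,0,0,0,0,-1,0.55],
    [0,0,0,0,0,-0.4,0.55],
  ],
)

```text
t: 19.95
eef_pos: [0.6245, -0.0908, 0.1294]
eef_rot: [[-0.998, 0.065, 0.001], [0.065, 0.998, 0.0], [-0.001, 0.0, -1.0]]
ft_force: [-0.8, 0.4, -0.5]
gripper_width: 0.547
gripper_force: 0.0
```

```bash
python3 -c "
from h import *
s=go(.6245,-.0913,.0615,86);print(np.round(s['joints'],2))"
```

```text
t 19.95 pos [ 0.6245 -0.0908  0.1294] yaw 86.3 tilt [0.0013 0.0004] j7 98.2 F [-0.8  0.4 -0.5] M [ 0.04  -0.063  0.008] w 0.547
tool shift units [ 3.000e-04 -2.900e-03  3.395e-01] turn cw deg 0.3
[-0.05  0.61  0.19  1.68 -0.15  0.86  1.71]
```

arm_command(
  increments=[
    [0,-0.003,0.17,0,0,0,0.55],
    [0,0,0.17,0,0,0,0.55],
    [0,0,0,0,0,0,0.55],
    [0,0,0,0,0,0,0.3],
    [0,0,0,0,0,0,0.1],
  ],
)

```text
t: 20.58
eef_pos: [0.6248, -0.0922, 0.0624]
eef_rot: [[-0.998, 0.069, 0.002], [0.069, 0.998, -0.001], [-0.002, -0.001, -1.0]]
ft_force: [-0.7, -2.3, 1.3]
gripper_width: 0.323
gripper_force: 38.7
```

arm_command(
  increments=[
    [0,0,0,0,0,0,0.1],
  ],
)

```text
t: 20.7
eef_pos: [0.6249, -0.0922, 0.0622]
eef_rot: [[-0.998, 0.069, 0.002], [0.069, 0.998, -0.001], [-0.002, -0.001, -1.0]]
ft_force: [-1.4, -2.6, 5.1]
gripper_width: 0.322
gripper_force: 39.3
```

```bash
python3 g.py
```

```text
t 20.7 pos [ 0.6249 -0.0922  0.0622] yaw 86.0 tilt [ 0.0024 -0.0007] j7 99.0 F [-1.4 -2.6  5.1] M [-0.498  0.216  0.015] w 0.322
tool shift units [0.2712 0.5934 0.01  ] turn cw deg 86.0
```

Gripped. Coarse turn, with a stop for checking.

arm_command(
  increments=[
    [0,0,0.001,0,0,1,0.1],
    [0,0,0.001,0,0,1,0.1],
    [0,0,0.001,0,0,1,0.1],
    [0,0,0.001,0,0,1,0.1],
    [0,0,0.001,0,0,1,0.1],
  ],
)

```text
t: 21.32
eef_pos: [0.6246, -0.0935, 0.0611]
eef_rot: [[-0.583, 0.812, 0.002], [0.812, 0.583, -0.002], [-0.003, 0.001, -1.0]]
ft_force: [-2.2, -6.4, 6.1]
gripper_width: 0.318
gripper_force: 38.2
```

arm_command(
  increments=[
    [0,0,0.001,0,0,1,0.1],
    [0,0,0.001,0,0,1,0.1],
    [0,0,0.001,0,0,1,0.1],
    [0,0,0.001,0,0,1,0.1],
    [0,0,0.001,0,0,1,0.1],
  ],
)

```text
t: 21.95
eef_pos: [0.6234, -0.0936, 0.0599]
eef_rot: [[0.248, 0.969, 0.0], [0.969, -0.248, -0.002], [-0.002, 0.001, -1.0]]
ft_force: [-4.9, -5.4, 7.0]
gripper_width: 0.316
gripper_force: 39.0
```

arm_command(
  increments=[
    [0,0,0.001,0,0,0.8,0.1],
    [0,0,0.001,0,0,0.8,0.1],
    [0,0,0,0,0,0,0.1],
  ],
)

```text
t: 22.32
eef_pos: [0.623, -0.0936, 0.0594]
eef_rot: [[0.502, 0.865, -0.001], [0.865, -0.502, -0.002], [-0.002, 0.001, -1.0]]
ft_force: [-6.6, -5.0, 9.8]
gripper_width: 0.316
gripper_force: 40.9
```

```bash
python3 g.py
```

```text
t 22.32 pos [ 0.623  -0.0936  0.0594] yaw -30.1 tilt [-0.0007 -0.0024] j7 11.8 F [-6.6 -5.   9.8] M [-1.265  1.675  0.029] w 0.316
tool shift units [ 0.424  -0.5006 -0.0043] turn cw deg -30.1
```

arm_command(
  increments=[
    [0,0,0.001,0,0,0.8,0.1],
    [0,0,0,0,0,0,0.1],
  ],
)

```text
t: 22.58
eef_pos: [0.6229, -0.0935, 0.0592]
eef_rot: [[0.618, 0.787, -0.001], [0.787, -0.618, -0.002], [-0.002, 0.001, -1.0]]
ft_force: [-7.8, -5.5, 10.6]
gripper_width: 0.314
gripper_force: 41.0
```

```bash
python3 g.py
```

```text
t 22.57 pos [ 0.6229 -0.0935  0.0592] yaw -38.1 tilt [-0.0009 -0.0021] j7 5.6 F [-7.8 -5.5 10.6] M [-1.2    1.75   0.105] w 0.314
tool shift units [ 0.3503 -0.5539 -0.0051] turn cw deg -38.1
```

arm_command(
  increments=[
    [0,0,0.0005,0,0,0.8,0.1],
    [0,0,0,0,0,0,0.1],
  ],
)

```text
t: 22.82
eef_pos: [0.6227, -0.0935, 0.059]
eef_rot: [[0.721, 0.693, -0.001], [0.693, -0.721, -0.002], [-0.002, 0.001, -1.0]]
ft_force: [-7.7, -4.7, 9.3]
gripper_width: 0.319
gripper_force: 40.9
```

```bash
python3 g.py
```

```text
t 22.82 pos [ 0.6227 -0.0935  0.059 ] yaw -46.1 tilt [-0.0012 -0.002 ] j7 -0.8 F [-7.7 -4.7  9.3] M [-1.161  1.846  0.08 ] w 0.319
tool shift units [ 0.2701 -0.5966 -0.0058] turn cw deg -46.1
```

arm_command(
  increments=[
    [0,0,0.0005,0,0,0.8,0.1],
    [0,0,0,0,0,0,0.1],
  ],
)

```text
t: 23.08
eef_pos: [0.6226, -0.0933, 0.0589]
eef_rot: [[0.81, 0.586, -0.001], [0.586, -0.81, -0.002], [-0.002, 0.001, -1.0]]
ft_force: [-8.6, -4.9, 10.4]
gripper_width: 0.318
gripper_force: 40.9
```

```bash
python3 g.py
```

```text
t 23.07 pos [ 0.6226 -0.0933  0.0589] yaw -54.1 tilt [-0.0015 -0.0018] j7 -7.2 F [-8.6 -4.9 10.4] M [-1.154  1.934  0.091] w 0.318
tool shift units [ 0.1846 -0.6273 -0.0065] turn cw deg -54.1
```

arm_command(
  increments=[
    [0,0,0.0005,0,0,0.8,0.1],
    [0,0,0,0,0,0,0.1],
  ],
)

```text
t: 23.32
eef_pos: [0.6225, -0.0932, 0.0587]
eef_rot: [[0.884, 0.467, -0.002], [0.467, -0.884, -0.002], [-0.002, 0.001, -1.0]]
ft_force: [-7.5, -4.3, 10.6]
gripper_width: 0.318
gripper_force: 40.9
```

```bash
python3 g.py
```

```text
t 23.32 pos [ 0.6225 -0.0932  0.0587] yaw -62.1 tilt [-0.0016 -0.0017] j7 -13.7 F [-7.5 -4.3 10.6] M [-1.154  1.974  0.09 ] w 0.318
tool shift units [ 0.0956 -0.6464 -0.0071] turn cw deg -62.1
```

arm_command(
  increments=[
    [0,0,0.0005,0,0,0.8,0.1],
    [0,0,0,0,0,0,0.1],
  ],
)

```text
t: 23.58
eef_pos: [0.6224, -0.093, 0.0585]
eef_rot: [[0.94, 0.34, -0.002], [0.34, -0.94, -0.002], [-0.002, 0.001, -1.0]]
ft_force: [-9.2, -3.2, 9.6]
gripper_width: 0.317
gripper_force: 40.9
```

```bash
python3 g.py
```

```text
t 23.57 pos [ 0.6224 -0.093   0.0585] yaw -70.1 tilt [-0.0019 -0.0016] j7 -20.2 F [-9.2 -3.2  9.6] M [-1.061  2.107  0.13 ] w 0.317
tool shift units [ 0.0049 -0.6524 -0.0079] turn cw deg -70.1
```

arm_command(
  increments=[
    [0,0,0.0005,0,0,0.8,0.1],
    [0,0,0,0,0,0,0.1],
  ],
)

```text
t: 23.82
eef_pos: [0.6223, -0.0929, 0.0584]
eef_rot: [[0.979, 0.206, -0.002], [0.206, -0.979, -0.001], [-0.002, 0.001, -1.0]]
ft_force: [-9.0, -3.6, 9.9]
gripper_width: 0.317
gripper_force: 40.9
```

```bash
python3 g.py
```

```text
t 23.82 pos [ 0.6223 -0.0929  0.0584] yaw -78.1 tilt [-0.002  -0.0013] j7 -26.8 F [-9.  -3.6  9.9] M [-0.953  2.053  0.088] w 0.317
tool shift units [-0.0856 -0.646  -0.0083] turn cw deg -78.1
```

arm_command(
  increments=[
    [0,0,0.0005,0,0,0.8,0.1],
    [0,0,0,0,0,0,0.1],
  ],
)

```text
t: 24.08
eef_pos: [0.6223, -0.0927, 0.0582]
eef_rot: [[0.998, 0.068, -0.002], [0.068, -0.998, -0.001], [-0.002, 0.001, -1.0]]
ft_force: [-9.0, -2.8, 10.2]
gripper_width: 0.321
gripper_force: 40.8
```

```bash
python3 g.py
```

```text
t 24.07 pos [ 0.6223 -0.0927  0.0582] yaw -86.1 tilt [-0.0023 -0.0011] j7 -33.4 F [-9.  -2.8 10.2] M [-0.847  2.152  0.072] w 0.321
tool shift units [-0.1744 -0.6269 -0.009 ] turn cw deg -86.1
```

arm_command(
  increments=[
    [0,0,0.0005,0,0,0.8,0.1],
    [0,0,0,0,0,0,0.1],
  ],
)

```text
t: 24.32
eef_pos: [0.6223, -0.0926, 0.0581]
eef_rot: [[0.997, -0.072, -0.002], [-0.072, -0.997, -0.001], [-0.002, 0.001, -1.0]]
ft_force: [-9.0, -2.5, 8.4]
gripper_width: 0.319
gripper_force: 40.8
```

```bash
python3 g.py
```

```text
t 24.32 pos [ 0.6223 -0.0926  0.0581] yaw -94.1 tilt [-0.0024 -0.0009] j7 -40.2 F [-9.  -2.5  8.4] M [-0.828  2.18   0.101] w 0.319
tool shift units [-0.2597 -0.5958 -0.0095] turn cw deg 85.9
```

arm_command(
  increments=[
    [0,0,0.0005,0,0,0.8,0.1],
    [0,0,0,0,0,0,0.1],
  ],
)

```text
t: 24.58
eef_pos: [0.6224, -0.0924, 0.0581]
eef_rot: [[0.978, -0.209, -0.002], [-0.209, -0.978, -0.001], [-0.002, 0.001, -1.0]]
ft_force: [-9.0, -2.0, 9.7]
gripper_width: 0.317
gripper_force: 40.9
```

```bash
python3 g.py
```

```text
t 24.57 pos [ 0.6224 -0.0924  0.0581] yaw -102.1 tilt [-0.0023 -0.0009] j7 -47.0 F [-9.  -2.   9.7] M [-0.728  2.204  0.561] w 0.317
tool shift units [-0.3401 -0.5533 -0.0097] turn cw deg 77.9
```

arm_command(
  increments=[
    [0,0,0,0,0,0,0.55],
    [0,0,0,0,0,0,0.55],
    [0,0,-0.18,0,0,0,0.55],
    [0,0,-0.18,0,0,0,0.55],
    [-0.223,-0.05,0,0,0,0,0.55],
  ],
)

```text
t: 25.2
eef_pos: [0.5854, -0.0742, 0.132]
eef_rot: [[0.978, -0.206, 0.006], [-0.206, -0.978, -0.002], [0.007, 0.001, -1.0]]
ft_force: [-0.1, 0.4, -0.3]
gripper_width: 0.552
gripper_force: 0.0
```

arm_command(
  increments=[
    [-0.223,-0.05,0,0,0,0,0.55],
    [-0.223,-0.05,0,0,0,0,0.55],
    [-0.223,-0.05,0,0,0,0,0.55],
    [0,0,0,0,0,-1,0.55],
    [0,0,0,0,0,-1,0.55],
  ],
)

```text
t: 25.82
eef_pos: [0.4578, -0.0145, 0.1294]
eef_rot: [[0.989, 0.147, 0.001], [0.147, -0.989, 0.001], [0.001, -0.001, -1.0]]
ft_force: [0.0, -1.5, 0.3]
gripper_width: 0.549
gripper_force: 0.0
```

arm_command(
  increments=[
    [0,0,0,0,0,-1,0.55],
    [0,0,0,0,0,-1,0.55],
    [0,0,0,0,0,-1,0.55],
    [0,0,0,0,0,-1,0.55],
    [0,0,0,0,0,-1,0.55],
  ],
)

```text
t: 26.45
eef_pos: [0.4582, -0.015, 0.1295]
eef_rot: [[0.524, 0.852, 0.001], [0.852, -0.524, 0.001], [0.001, 0.0, -1.0]]
ft_force: [0.1, 0.5, -1.1]
gripper_width: 0.55
gripper_force: 0.0
```

arm_command(
  increments=[
    [0,0,0,0,0,-1,0.55],
    [0,0,0,0,0,-1,0.55],
    [0,0,0,0,0,-1,0.55],
    [0,0,0,0,0,-1,0.55],
    [0,0,0,0,0,-1,0.55],
  ],
)

```text
t: 27.08
eef_pos: [0.4582, -0.015, 0.1296]
eef_rot: [[-0.316, 0.949, 0.001], [0.949, 0.316, 0.001], [0.0, 0.001, -1.0]]
ft_force: [0.3, -0.3, -0.0]
gripper_width: 0.551
gripper_force: 0.0
```

arm_command(
  increments=[
    [0,0,0,0,0,-1,0.55],
    [0,0,0,0,0,-1,0.55],
    [0,0,0,0,0,-1,0.55],
    [0,0,0,0,0,-1,0.55],
    [0,0,0,0,0,-1,0.55],
  ],
)

```text
t: 27.7
eef_pos: [0.4582, -0.0151, 0.1296]
eef_rot: [[-0.93, 0.368, 0.001], [0.368, 0.93, 0.0], [-0.001, 0.001, -1.0]]
ft_force: [0.1, -0.6, 1.2]
gripper_width: 0.551
gripper_force: 0.0
```

arm_command(
  increments=[
    [0,0,0,0,0,-1,0.55],
    [0,0,0,0,0,0,0.55],
  ],
)

```text
t: 27.95
eef_pos: [0.4581, -0.0153, 0.1296]
eef_rot: [[-0.978, 0.208, 0.001], [0.208, 0.978, 0.001], [-0.001, 0.001, -1.0]]
ft_force: [0.0, 0.1, 0.2]
gripper_width: 0.548
gripper_force: 0.0
```

```bash
python3 -c "
from h import *
s=go(.4565,-.016,.0615,78);print(np.round(s['joints'],2))"
```

```text
t 27.95 pos [ 0.4581 -0.0153  0.1296] yaw 78.0 tilt [0.0008 0.0007] j7 86.4 F [0.  0.1 0.2] M [-0.045 -0.01   0.049] w 0.548
tool shift units [ 0.0072 -0.0054  0.3404] turn cw deg -0.0
[-0.28  0.41  0.29  2.12 -0.19  0.64  1.51]
```

arm_command(
  increments=[
    [0.007,-0.005,0.17,0,0,0,0.55],
    [0,0,0.17,0,0,0,0.55],
    [0,0,0,0,0,0,0.55],
    [0,0,0,0,0,0,0.3],
    [0,0,0,0,0,0,0.1],
  ],
)

```text
t: 28.58
eef_pos: [0.4567, -0.0163, 0.0624]
eef_rot: [[-0.978, 0.208, 0.002], [0.208, 0.978, -0.0], [-0.002, 0.0, -1.0]]
ft_force: [-1.5, -1.5, 1.7]
gripper_width: 0.319
gripper_force: 42.3
```

arm_command(
  increments=[
    [0,0,0,0,0,0,0.1],
  ],
)

```text
t: 28.7
eef_pos: [0.4567, -0.0163, 0.0622]
eef_rot: [[-0.978, 0.208, 0.002], [0.208, 0.978, -0.0], [-0.002, 0.0, -1.0]]
ft_force: [-1.1, -1.5, 3.7]
gripper_width: 0.316
gripper_force: 42.8
```

```bash
python3 g.py
```

```text
t 28.7 pos [ 0.4567 -0.0163  0.0622] yaw 78.0 tilt [ 0.0016 -0.    ] j7 89.9 F [-1.1 -1.5  3.7] M [-0.405  0.191  0.06 ] w 0.316
tool shift units [-0.5503  0.3532  0.012 ] turn cw deg 78.0
```

arm_command(
  increments=[
    [0,0,0.001,0,0,1,0.1],
    [0,0,0.001,0,0,1,0.1],
    [0,0,0.001,0,0,1,0.1],
    [0,0,0.001,0,0,1,0.1],
    [0,0,0.001,0,0,1,0.1],
  ],
)

```text
t: 29.32
eef_pos: [0.4565, -0.0166, 0.0611]
eef_rot: [[-0.465, 0.885, 0.001], [0.885, 0.465, -0.0], [-0.001, 0.001, -1.0]]
ft_force: [-3.0, -3.8, 4.6]
gripper_width: 0.318
gripper_force: 43.6
```

arm_command(
  increments=[
    [0,0,0.001,0,0,1,0.1],
    [0,0,0.001,0,0,1,0.1],
    [0,0,0.001,0,0,1,0.1],
    [0,0,0.001,0,0,1,0.1],
    [0,0,0.001,0,0,1,0.1],
  ],
)

```text
t: 29.95
eef_pos: [0.4561, -0.0167, 0.06]
eef_rot: [[0.38, 0.925, 0.001], [0.925, -0.38, -0.0], [0.0, 0.001, -1.0]]
ft_force: [-4.0, -3.9, 5.7]
gripper_width: 0.318
gripper_force: 43.5
```

arm_command(
  increments=[
    [0,0,0.001,0,0,0.8,0.1],
    [0,0,0.001,0,0,0.8,0.1],
    [0,0,0.001,0,0,0.8,0.1],
    [0,0,0,0,0,0,0.1],
  ],
)

```text
t: 30.45
eef_pos: [0.4559, -0.0167, 0.0593]
eef_rot: [[0.721, 0.693, 0.0], [0.693, -0.721, -0.001], [-0.0, 0.001, -1.0]]
ft_force: [-4.6, -3.0, 8.9]
gripper_width: 0.321
gripper_force: 43.6
```

```bash
python3 g.py
```

```text
t 30.45 pos [ 0.4559 -0.0167  0.0593] yaw -46.1 tilt [ 0.0002 -0.0007] j7 5.9 F [-4.6 -3.   8.9] M [-0.755  0.99   0.132] w 0.321
tool shift units [ 0.6057  0.2586 -0.0037] turn cw deg -46.1
```

arm_command(
  increments=[
    [0,0,0.0005,0,0,0.75,0.1],
    [0,0,0,0,0,0,0.1],
  ],
)

```text
t: 30.7
eef_pos: [0.4558, -0.0167, 0.0591]
eef_rot: [[0.805, 0.594, 0.0], [0.594, -0.805, -0.001], [-0.0, 0.001, -1.0]]
ft_force: [-3.8, -3.2, 8.3]
gripper_width: 0.318
gripper_force: 43.6
```

```bash
python3 g.py
```

```text
t 30.7 pos [ 0.4558 -0.0167  0.0591] yaw -53.6 tilt [ 0.0001 -0.0006] j7 0.4 F [-3.8 -3.2  8.3] M [-0.78   1.025  0.073] w 0.318
tool shift units [ 0.6343  0.1777 -0.0043] turn cw deg -53.6
```

arm_command(
  increments=[
    [0,0,0.0005,0,0,0.75,0.1],
    [0,0,0,0,0,0,0.1],
  ],
)

```text
t: 30.95
eef_pos: [0.4557, -0.0167, 0.059]
eef_rot: [[0.875, 0.483, -0.0], [0.483, -0.875, -0.001], [-0.0, 0.0, -1.0]]
ft_force: [-5.1, -3.1, 8.7]
gripper_width: 0.319
gripper_force: 43.6
```

```bash
python3 g.py
```

```text
t 30.95 pos [ 0.4557 -0.0167  0.059 ] yaw -61.1 tilt [-0.     -0.0005] j7 -5.3 F [-5.1 -3.1  8.7] M [-0.737  1.08   0.094] w 0.319
tool shift units [ 0.6524  0.0937 -0.005 ] turn cw deg -61.1
```

arm_command(
  increments=[
    [0,0,0.0005,0,0,0.75,0.1],
    [0,0,0,0,0,0,0.1],
  ],
)

```text
t: 31.2
eef_pos: [0.4557, -0.0166, 0.0589]
eef_rot: [[0.931, 0.365, -0.0], [0.365, -0.931, -0.0], [-0.0, 0.0, -1.0]]
ft_force: [-4.3, -1.9, 7.1]
gripper_width: 0.317
gripper_force: 43.6
```

```bash
python3 g.py
```

```text
t 31.2 pos [ 0.4557 -0.0166  0.0589] yaw -68.6 tilt [-0.0001 -0.0005] j7 -11.1 F [-4.3 -1.9  7.1] M [-0.733  1.114  0.11 ] w 0.317
tool shift units [ 0.6591  0.008  -0.0056] turn cw deg -68.6
```

arm_command(
  increments=[
    [0,0,0.0005,0,0,0.75,0.1],
    [0,0,0,0,0,0,0.1],
  ],
)

```text
t: 31.45
eef_pos: [0.4556, -0.0166, 0.0588]
eef_rot: [[0.971, 0.241, -0.0], [0.241, -0.971, -0.0], [-0.0, 0.0, -1.0]]
ft_force: [-4.7, -3.3, 8.1]
gripper_width: 0.32
gripper_force: 44.2
```

```bash
python3 g.py
```

```text
t 31.45 pos [ 0.4556 -0.0166  0.0588] yaw -76.1 tilt [-0.0002 -0.0005] j7 -17.2 F [-4.7 -3.3  8.1] M [-0.685  1.179  0.175] w 0.32
tool shift units [ 0.6548 -0.0778 -0.0061] turn cw deg -76.1
```

arm_command(
  increments=[
    [0,0,0.0005,0,0,0.5,0.1],
    [0,0,0,0,0,0,0.1],
  ],
)

```text
t: 31.7
eef_pos: [0.4556, -0.0166, 0.0588]
eef_rot: [[0.988, 0.156, -0.0], [0.156, -0.988, -0.0], [-0.0, 0.0, -1.0]]
ft_force: [-5.4, -2.2, 9.0]
gripper_width: 0.324
gripper_force: 46.1
```

```bash
python3 g.py
```

```text
t 31.7 pos [ 0.4556 -0.0166  0.0588] yaw -81.0 tilt [-0.0003 -0.0003] j7 -21.3 F [-5.4 -2.2  9. ] M [-0.792  1.288  0.475] w 0.324
tool shift units [ 0.6457 -0.1334 -0.0064] turn cw deg -81.0
```

arm_command(
  increments=[
    [0,0,0,0,0,0,0.55],
    [0,0,0,0,0,0,0.55],
    [0,0,-0.18,0,0,0,0.55],
    [0,0,-0.25,0,0,0,0.55],
    [0,0,-0.25,0,0,0,0.55],
  ],
)

```text
t: 32.33
eef_pos: [0.4561, -0.016, 0.1957]
eef_rot: [[0.988, 0.157, -0.0], [0.157, -0.988, -0.0], [-0.0, -0.0, -1.0]]
ft_force: [0.5, 0.3, -0.4]
gripper_width: 0.551
gripper_force: 0.0
```

arm_command(
  increments=[
    [0,0,-0.2,0,0,0,0.55],
    [0,0,0,0,0,0,0.55],
    [0,0,0,0,0,0,0.55],
  ],
)

```text
t: 32.7
eef_pos: [0.456, -0.0155, 0.2337]
eef_rot: [[0.987, 0.158, -0.0], [0.158, -0.987, 0.001], [-0.0, -0.001, -1.0]]
ft_force: [0.1, 0.3, -0.3]
gripper_width: 0.55
gripper_force: 0.0
```

```bash
python3 -c "
from h import *
go(.4,0,.2,78);S=camera('side')
cv2.imwrite('pics/e.png',cv2.resize(np.clip(S[200:350,230:430,::-1]*1.4,0,255).astype(np.uint8),None,fx=4,fy=4,interpolation=cv2.INTER_CUBIC))"
```

```text
t 32.7 pos [ 0.456  -0.0155  0.2337] yaw -80.9 tilt [-0.0004  0.0009] j7 -39.3 F [ 0.1  0.3 -0.3] M [0.036 0.08  0.01 ] w 0.55
tool shift units [-0.2641 -0.1205  0.1687] turn cw deg 21.1
```

View pics/e.png

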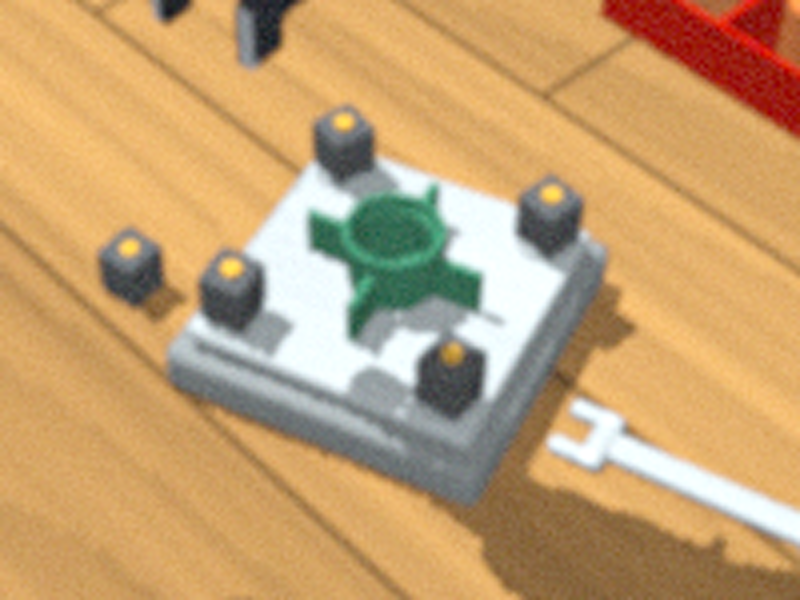

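The picture shows the plate sitting down and level, with nuts at (345,140), (550,215), (450,375) and (232,290). The spare nut at (130,265) and the wrench have not moved.

```bash
python3 -c "
from plant import *
print(hand_in())"
```

```text
the job is handed in; nothing more can be done
None
```

I tightened all four nuts clockwise in cross order until each came up firm, at about 0.43, 0.38, 0.56 and 0.48 N m. The plate looks down and level in the last picture, and the job was handed in at about 33 s.

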